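# Stack the culture plates on the incubator carrier

## Task

Stack both white culture plates squarely on the aluminium carrier, one on top of the other in either order, each lipped side up and fully seated inside the stacking corners of what is below it. The plate that stands on edge in the drying rack must first be laid flat on the bench, lipped side up, and let go there, so that it can be taken again by its long sides. Set the plates down on the pile rather than dropping them from above it, and leave the bottle, the tube rack and the dishes where they are.

Things in the scene. Friction and masses are not known exactly. Their poses are not given: they have to be found in the camera images.
- plate_a: white eight-well culture plate lying flat, lips up: slab 60 (x) x 120 (y) x 16 (z) mm with four L-shaped corners 5 mm out from its sides (overall 70 x 130), from 5 mm above its underside to lips 4 mm over its top (20 mm). Corners leave the middle 80 mm of the long sides plain, for gripping. 120 g. Origin: centre of underside; z to the lipped top. The next plate's underside sits 16 mm above it.
- plate_b: white culture plate like plate_a (same shape, size and axes), at first standing on a long edge in the middle slot of the drying rack: its x points down, y along the slot, z (the lipped side) level, to the rack's +x. Its origin is then 43 mm and its uppermost slab edge 73 mm above the bench; the middle 80 mm of that edge is plain, 16 mm thick.
- carrier: fixed aluminium incubator carrier, slab 60 (x) x 120 (y) x 12 (z) mm with four L-shaped corners like the plates' (25 mm along the long, 20 along the short sides; overall 70 x 130; lips 4 mm over its top with 2 mm play all round a seated slab). Origin: centre of underside on the bench, z up. The first plate's underside sits 12 mm above the bench, the second's 28.
- rack: fixed grey plastic drying rack, base 90 (x) x 160 (y) x 8 mm, origin at the centre of its underside, z up. At each end of y comb walls, 40 mm tall on the base (48 above the bench) and 45 to 75 mm from the middle, form three slots along y; the middle slot is 24 mm wide, centred on the origin. The middle 90 mm between the combs is open for fingers.
- bottle: bystander: glass bottle with blue cap, 70 mm across, 150 mm tall; origin at the centre of its foot
- tube_rack: bystander: blue tube rack 60 x 160 mm with red-capped tubes up to 104 mm high; origin at the centre of its underside
- dishes: bystander: pile of three Petri dishes, 92 mm across, 45 mm tall; origin at the centre of its underside
There are look-alikes about, which are no part of the job. What is shaped like the plate_a but green is not meant.

How it is judged:
On the way:
1. the plate from the rack lies flat on the bench, lipped side up, let go (height (world z) of plate_b below 0.006 m and angle between plate_b's own z axis and vertical below 0.06 rad and contact force between the fingers and plate_b below 0.05 N and linear speed of plate_b below 0.03 m/s), for 0.2 s.
At the end, for the whole second after the job is handed in: Both plates rest on the carrier, one on the other in either order, lips up, still: each centred within 4.5 mm, square within 0.07 rad (either end first) and level within 0.04 rad on what is below it, its underside within 2 mm of full seat (12 mm up for the first, 16 mm more for the second) (linear speed of each of plate_a, plate_b below 0.02 m/s and ((horizontal distance between plate_a and carrier below 0.0045 m and z of plate_a in the frame of carrier between 0.0095 and 0.0142 m and angle between the y axis of plate_a and the y axis of carrier, either way round below 0.07 rad and angle between each of plate_a, plate_b's own z axis and vertical below 0.04 rad and horizontal distance between plate_b and plate_a below 0.0045 m and z of plate_b in the frame of plate_a between 0.0135 and 0.0182 m and angle between the y axis of plate_b and the y axis of plate_a, either way round below 0.07 rad) or (horizontal distance between plate_b and carrier below 0.0045 m and z of plate_b in the frame of carrier between 0.0095 and 0.0142 m and angle between the y axis of plate_b and the y axis of carrier, either way round below 0.07 rad and angle between each of plate_b, plate_a's own z axis and vertical below 0.04 rad and horizontal distance between plate_a and plate_b below 0.0045 m and z of plate_a in the frame of plate_b between 0.0135 and 0.0182 m and angle between the y axis of plate_a and the y axis of plate_b, either way round below 0.07 rad))); the robot touches nothing.
It fails at once if a bystander (bottle, tube rack, dishes) is shifted by more than 20 mm (distance of any of bottle, tube_rack, dishes from where it was at the start of the episode above 0.02 m).
It fails at once if a plate is let go over the carrier more than 20 mm above the second plate's seat ((horizontal distance between plate_a and carrier below 0.06 m and contact force between the fingers and plate_a below 0.05 N and z of plate_a in the frame of carrier above 0.048 m) or (horizontal distance between plate_b and carrier below 0.06 m and contact force between the fingers and plate_b below 0.05 N and z of plate_b in the frame of carrier above 0.048 m)).
It also fails if it takes over 67 s, if anything falls off the work surface, if the arm or the gripper's body presses on something with over 40 N, if the wrist force passes 120 N, or if a joint passes its speed limit or range.

## Robot

A 7-joint arm with a two-finger parallel gripper is mounted at the origin on the work surface. World frame = base frame: x ahead of the robot, y to its left, z up, the work surface at z = 0. Lengths are in m, angles in rad, forces in N, time in s.
With the tool pointing down it reaches from about 0.35 to 0.9 m from the base axis. Payload 19.9 kg.
Tool frame: the origin (TCP) lies on the front face of the gripper's body, between the roots of the fingers; the fingertips stand 97 mm ahead of it and the grasp point (between the pads) lies 78 mm ahead of it; z points along the fingers, y is the direction in which the jaws open and shut (so a half turn about z gives the same grasp; the last joint's range is limited). The gripper opens to 94 mm and grips with 3 to 60 N. Pads are 16 mm wide; open, the fingers measure 119 mm over their backs; the gripper's body (75 mm by 177 mm) begins 78 mm behind the grasp point.
Start: joints at [1.284, 0.417, -0.01, 1.614, 0.005, 1.111, -0.053], TCP at [0.152, -0.606, 0.303] pointing down, gripper open.
Joint ranges: [-2.81, 2.81], [-0.39, 2.02], [-1.27, 1.25], [0.06, 2.57], [-1.19, 4.33], [0.19, 2], [-2.82, 2.82]. Speed limits (rad/s): [1.89, 1.89, 2.39, 2.39, 3.01, 3.01, 3.01].

## Interface

Orientations are given as [roll, pitch, yaw] about the fixed x, y, z axes, in that order (R = Rz(yaw) Ry(pitch) Rx(roll)).
In Python, from bench import r, hand, solver, cams, sign_off, finder gives the robot as it stands. Calls block until the motion is done:
- r.move_to(position, orientation): joint-space move of the TCP to a pose.
- r.move_straight(position, ori=None, vel=0.15): straight line of the TCP; ori=None keeps the orientation; vel is the mean speed in m/s.
- r.set_joints(angles): joint-space move.
- hand.ungrasp() and hand.grasp(effort=None): open the fingers fully, or close them until they stop; effort is the grip in N (None keeps the last).
- r.dwell(seconds).
- solver.solve_ik(position, orientation): joint angles nearest the present ones, or None.
- cams.camera(name): name is "scene" or "side" or "wrist"; returns a dict with "color" (480x640x3 uint8, red, green, blue), "K" (3x3 intrinsics, pixels), "R" (3x3) and "t" (3): a world point X has camera coordinates R X + t. Camera axes: x right, y down, z forward; pixel columns grow to the right and rows downward; lengths in m; the calibration is good to about 2 mm. The wrist camera is an equidistant fisheye: a pixel r from the principal point sees the ray r / f radians off the axis. A picture is of the moment at which its call begins. There is no depth.
A pose or a line that the arm cannot do raises r.Unreachable and nothing moves.
- sign_off(): hands the job in, once; it reports no verdict.
Trained networks look in a picture, given as the dict that the camera call returned (one of the last four; its "shot" number tells which), for a name from the list of things; names that differ only in an ending like _2 or _b are one class to them, and where a whole thing is asked for, a point or a joint stands for the part that bears it (a point fixed in the world has none). Each returns a list of dicts, best first, with "score" (0 to 1); they miss things now and then, are a little off and sometimes report something else, mostly with a low value. They report only what shows in the picture. A call takes as long as a camera call. They do not tell look-alikes from the thing itself.
- finder.look_for(picture, query): "bbox" ([left, top, width, height] in pixels, round what is visible of it).
- finder.silhouettes(picture, query): "pixels" (480x640 bool, what is visible of it) and "bbox" ([left, top, width, height] in pixels, round what is visible of it).
- finder.landmark_of(picture, query): "location" ([column, row] in pixels: a listed point, or the origin of a listed thing).
Readings, each from a call of its own:
- r.read_t(): time.
- r.read_q(): joint angles.
- r.read_qvel(): joint speeds.
- r.read_tau(): joint torques, N m.
- r.read_position(): TCP position.
- r.read_tool_rot(): TCP orientation.
- r.read_ft_force(): force on the tool from outside, world axes, zero at the start.
- r.read_wrist_torque(): the same for the moment, N m.
- r.read_opening(): finger opening in m.
Only numpy, scipy, OpenCV 4.12 (cv2) and the standard library are available. Lean on these libraries where they do the work, as an engineer would, in place of code of your own. Each camera call takes 0.05 s, during which the arm holds its last target. There are 200 camera calls.

## Working session

There is one attempt and no reset: what is moved stays moved. The work goes in short steps, each a Python script; the robot and the scene stay as the last script left them, time stands still between calls to the robot, and variables do not carry over. Pictures are saved under pics/ and viewed, about 8 in all and at most 12, crops included, and the job is handed in when it is done.

```bash
ls; mkdir -p pics; python3 - <<'E'
from bench import r,cams,finder
import cv2,numpy as np
np.set_printoptions(precision=4,suppress=True)
ims=[]
for n in ["scene","side"]:
    p=cams.camera(n); ims.append(p["color"]); print(n,p["K"].tolist(),p["R"].tolist(),p["t"])
    cv2.imwrite(f"pics/{n}0.png",p["color"][:,:,::-1])
    for q in ["plate_a","carrier","rack","bottle","tube_rack","dishes"]:
        print(q,[(np.round(d["location"],1).tolist(),round(d["score"],2)) for d in finder.landmark_of(p,q)],[(d["bbox"],round(d["score"],2)) for d in finder.look_for(p,q)])
print(r.read_t(),r.read_tool_rot(),r.read_position())
E
```

```text
pics
scene [[621.2984170204177, 0.0, 318.6109898735475], [0.0, 621.2984170204177, 245.80137925229855], [0.0, 0.0, 1.0]] [[-0.8560700651228965, 0.5166728878321004, -0.013898581931891692], [0.39388507677377005, 0.6347409744829356, -0.6647995499452256], [-0.3346619038603005, -0.5745894380265714, -0.7468924874524501]] [ 0.4263 -0.2144  1.5914]
plate_a [([400.3, 328.6], 0.93), ([482.8, 315.2], 0.68), ([285.4, 247.2], 0.67), ([421.6, 257.6], 0.67), ([454.7, 396.4], 0.66)] [([367.6, 297.4, 72.1, 55.3], 0.97), ([387.9, 232.7, 65.5, 43.7], 0.85), ([417.3, 357.4, 71.1, 81.1], 0.77), ([460.8, 282.2, 44.6, 62.6], 0.73), ([266.2, 214.8, 26.4, 55.8], 0.62)]
carrier [([260.6, 177.0], 0.66)] [([244.1, 155.3, 37.9, 37.8], 0.65), ([255.9, 303.2, 38.1, 63.8], 0.56)]
rack [([277.4, 261.3], 0.68), ([283.1, 245.1], 0.2)] [([248.1, 217.5, 64.1, 74.8], 0.78), ([322.9, 372.8, 48.5, 61.7], 0.22)]
bottle [([278.1, 353.6], 0.82)] [([254.9, 300.0, 36.9, 69.1], 0.83)]
tube_rack [([345.8, 407.1], 0.67), ([188.5, 204.8], 0.61)] [([160.1, 155.9, 56.8, 73.4], 0.73), ([249.0, 217.4, 64.3, 75.6], 0.61)]
dishes [([346.2
[... 402 characters left out ...]
[288.4, 164.6], 0.89), ([221.0, 243.8], 0.87), ([353.9, 273.4], 0.83), ([288.5, 205.7], 0.76), ([219.7, 196.0], 0.6)] [([187.5, 173.6, 61.7, 38.7], 0.88), ([268.4, 183.6, 44.1, 41.8], 0.8), ([188.2, 229.9, 64.9, 27.2], 0.8), ([350.9, 240.8, 11.1, 55.6], 0.68), ([272.7, 146.2, 27.4, 33.8], 0.56)]
carrier [([320.1, 409.7], 0.95)] [([289.3, 368.7, 57.3, 79.7], 0.87)]
rack [([359.8, 290.4], 0.97)] [([335.1, 247.9, 47.9, 72.4], 0.81)]
bottle [([395.5, 218.4], 0.58)] [([381.1, 160.3, 33.0, 69.5], 0.79)]
tube_rack [([438.0, 392.5], 0.56)] [([408.9, 320.8, 71.4, 117.2], 0.81)]
dishes [([363.8, 177.2], 0.76)] [([344.0, 153.3, 38.2, 35.6], 0.72)]
1.3 [-3.1416  0.      0.2458] [ 0.1521 -0.6062  0.3026]
```

View both.

View pics/scene0.png

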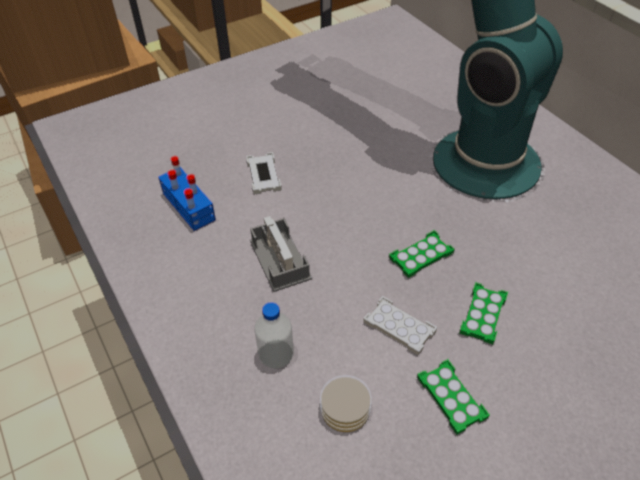

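View pics/side0.png

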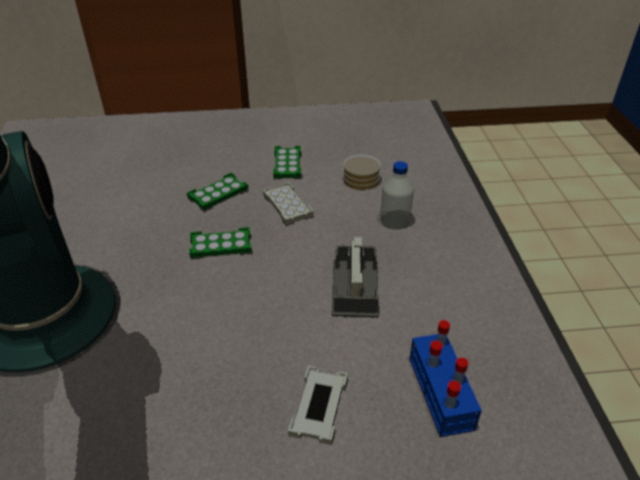

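```bash
cat > h.py <<'E'
from bench import r,hand,solver,cams,sign_off,finder
import cv2,numpy as np
from scipy.optimize import minimize
np.set_printoptions(precision=4,suppress=True)
def proj(p,X,fish=False):
    C=np.asarray(X)@np.array(p["R"]).T+p["t"]; K=np.array(p["K"])
    if fish:
        rr=np.hypot(C[:,0],C[:,1])+1e-12; th=np.arctan2(rr,C[:,2]); u=C[:,:2]/rr[:,None]*th[:,None]
    else: u=C[:,:2]/C[:,2:]
    return u*[K[0,0],K[1,1]]+K[:2,2]
def box(lx,ly,z0,z1,n=5):
    s=np.linspace(-.5,.5,n)
    e=np.array([(a,b) for a in s for b in s if max(abs(a),abs(b))==.5])*[lx,ly]
    return np.vstack([np.c_[e,np.full(len(e),z)] for z in (z0,z1)])
PLATE=np.vstack([box(.06,.12,0,.016),box(.07,.13,.005,.020)])
CARR=np.vstack([box(.06,.12,0,.012),box(.07,.13,.005,.016)])
RACK=np.vstack([box(.09,.16,0,.008),box(.09,.15,.008,.048)])
def rz(a): return np.array([[np.cos(a),-np.sin(a),0],[np.sin(a),np.cos(a),0],[0,0,1.]])
# standing plate in the rack frame: x down, z -> +x, y -> -+y
SP=PLATE@np.array([[0,0,1],[0,1,0],[-1,0,0.]]).T+[-.008,0,.043]
def hullmask(pts,S=4):
    m=np.zeros((480*S,640*S),np.uint8)
    h=cv2.convexHull(pts.astype(np.float32))[:,0]
    cv2.fillConvexPoly(m,np.round(((h+.5)*S-.5)*16).astype(np.int32),1,shift=4); return m
def maskhull(m,S=4):
    M=cv2.resize(m.astype(np.uint8),None,fx=S,fy=S,interpolation=cv2.INTER_NEAREST)
    c=max(cv2.findContours(M,cv2.RETR_EXTERNAL,cv2.CHAIN_APPROX_NONE)[0],key=cv2.contourArea)
    o=np.zeros_like(M); cv2.fillConvexPoly(o,cv2.convexHull(c),1); return o
def fit(model,obs,x0,z=0.):
    """obs: [(pic,mask,fish)]; fits x,y,yaw by hull IoU"""
    H=[maskhull(m) for _,m,_ in obs]
    def cost(q):
        W=model@rz(q[2]*10).T+[q[0],q[1],z]; c=0
        for (p,_,f),h in zip(obs,H):
            g=hullmask(proj(p,W,f)); c+=1-(g&h).sum()/max(1,(g|h).sum())
        return c/len(obs)
    best=None
    for dy in (0,.5,1.,-.5):
        s=np.array([x0[0],x0[1],(x0[2]+dy)/10])
        b=minimize(cost,s,method="Nelder-Mead",options=dict(initial_simplex=[s,s+[.015,0,0],s+[0,.015,0],s+[0,0,.03]],maxiter=70,xatol=1e-4,fatol=1e-4))
        if best is None or b.fun<best.fun: best=b
        if best.fun<.1: break
    q=best.x; return np.array([q[0],q[1],q[2]*10]),1-best.fun
def ray(p,uv,z):
    K=np.array(p["K"]);d=np.linalg.inv(K)@[uv[0],uv[1],1];R=np.array(p["R"]);c=-R.T@p["t"];d=R.T@d
    return c+d*(z-c[2])/d[2]
def sil(p,q,uv,tol=30):
    L=[d for d in finder.silhouettes(p,q) if np.hypot(d["bbox"][0]+d["bbox"][2]/2-uv[0],d["bbox"][1]+d["bbox"][3]/2-uv[1])<tol]
    return max(L,key=lambda d:d["score"])["pixels"] if L else None
E
python3 - <<'E'
from h import *
A=cams.camera("scene");B=cams.camera("side")
for n,m,q,ua,ub,y0 in [("plate_a",PLATE,"plate_a",(400,325),(288,204),0),("carrier",CARR,"carrier",(263,173),(318,405),0),("rack",RACK,"rack",(280,255),(358,283),0),("standing",SP,"plate_b",(279,243),(356,268),0),
   ("tube",box(.06,.16,0,.05),"tube_rack",(188,193),(444,380),0)]:
    o=[(p,s,False) for p,s in ((A,sil(A,q,ua)),(B,sil(B,q,ub))) if s is not None]
    g=[ray(A,ua,.02),ray(B,ub,.02)]
    print(n,g[0][:2],g[1][:2])
    for k in [[0],[1],[0,1]][-(3 if len(o)>1 else 1):]:
        oo=[o[i] for i in k] if len(o)>1 else o
        if oo: print("  ",k,*fit(m,oo,[*g[1][:2],y0]))
for n,ua,ub in [("bottle",(271,311),(400,168)),("dishes",(346,390),(362,163))]:
    z=.15 if n=="bottle" else .045; print(n,ray(A,ua,z),ray(B,ub,z))
print(r.read_t())
E
```

```text
plate_a [0.4909 0.3027] [0.4927 0.2812]
   [0] [0.487  0.2966 0.3691] 0.9838796043175605
   [1] [0.4912 0.2962 0.3743] 0.9705982407542402
   [0, 1] [0.4892 0.2968 0.3882] 0.9427186442047013
carrier [ 0.5118 -0.2442] [ 0.5068 -0.2692]
   [0] [ 0.5052 -0.2584 -0.3409] 0.9569211808862249
   [1] [ 0.5089 -0.2608 -0.3298] 0.9385133125092965
   [0, 1] [ 0.5064 -0.2602 -0.3286] 0.9193165265904277
rack [0.6056 0.0147] [0.6142 0.0046]
   [0] [ 0.6076  0.009  -0.1627] 0.9732956968503137
   [1] [ 0.6096  0.0131 -0.1578] 0.9515416867648696
   [0, 1] [ 0.6086  0.012  -0.1545] 0.949462379489993
standing [ 0.5905 -0.0176] [0.6168 0.0484]
   [0] [ 0.6005  0.0043 -0.1446] 0.8539513171057019
   [1] [ 0.6113  0.0366 -0.1218] 0.801373867290266
   [0, 1] [ 0.6055  0.0133 -0.1564] 0.7151548869726274
tube [ 0.6995 -0.2764] [ 0.7227 -0.2422]
   [0] [ 0.7109 -0.2572  0.0875] 0.8008206575714808
   [1] [ 0.7162 -0.2528  0.1029] 0.8013984133387119
   [0, 1] [ 0.7138 -0.254   0.0992] 0.7708822372314776
bottle [0.7301 0.2246 0.15  ] [0.7296 0.2081 0.15  ]
dishes [0.6682 0.3785 0.045 ] [0.6832 0.3975 0.045 ]
1.9
```

```bash
cat >> h.py <<'E'
def down(alpha):  # tool down, jaws along world angle alpha; choose the half turn nearest present joints
    return [[np.pi,0,(alpha+s+np.pi)%(2*np.pi)-np.pi] for s in (np.pi/2,-np.pi/2)]
def pick(pos,alpha):
    q=r.read_q(); c=[]
    for o in down(alpha):
        s=solver.solve_ik(pos,o)
        if s is not None: c.append((np.abs(np.array(s)-q).max(),o))
    if not c: raise RuntimeError("no ik")
    return min(c,key=lambda k:k[0])[1]
def wlook(name,q,center,file=None,model=None,x0=None,z=0.):
    p=cams.camera("wrist")
    if file: cv2.imwrite(file,p["color"][:,:,::-1])
    uv=proj(p,[center],True)[0]; m=sil(p,q,uv,80)
    print(name,"expected",uv, None if m is None else np.argwhere(m).mean(0)[::-1])
    if m is not None and model is not None:
        f=fit(model,[(p,m,True)],x0,z); print("   wrist fit",f); return p,m,f
    return p,m,None
E
python3 - <<'E'
from h import *
A=cams.camera("scene")
for uv in [(421,255),(484,312),(453,397)]: print("green",ray(A,uv,.015))
c=[.5064,-.2602,-.3286]
P=[c[0],c[1],.32]; r.move_to(P,pick(P,c[2]))
wlook("carrier","carrier",[c[0],c[1],.01],None,CARR,c)
k=[.6086,.012,-.1545]
P=[k[0],k[1],.30]; r.move_to(P,pick(P,k[2])); print(r.read_q(),r.read_tool_rot())
p,m,_=wlook("rack","rack",[k[0],k[1],.02],"pics/w1.png",RACK,k)
print("K",p["K"][0],"cam",-np.array(p["R"]).T@p["t"])
m=sil(p,"plate_b",proj(p,[[k[0],k[1],.05]],True)[0],80)
for s in (0,np.pi):
    print("standing",s,fit(SP@rz(s).T,[(p,m,True)],k) if m is not None else None)
u=proj(p,[[k[0],k[1],.05]],True)[0].astype(int);print(u)
a,b=max(0,u[1]-100),max(0,u[0]-130)
cv2.imwrite("pics/w1c.png",cv2.resize(p["color"][a:a+200,b:b+260,::-1],None,fx=3,fy=3,interpolation=cv2.INTER_CUBIC)); print(a,b)
print(r.read_t())
E
```

```text
green [0.34   0.1743 0.015 ]
green [0.3248 0.3638 0.015 ]
green [0.4997 0.4794 0.015 ]
carrier expected [319.6751 209.0487] [318.8358 206.6545]
   wrist fit (array([ 0.5059, -0.2588, -0.3318]), np.float64(0.9739792907344814))
[ 0.3581  0.4462 -0.5658  1.6439  0.2599  1.1275 -0.4327] [3.1416 0.0008 1.4138]
rack expected [319.2281 214.3043] [316.708  213.3812]
   wrist fit (array([ 0.607 ,  0.0098, -0.1521]), np.float64(0.9034814299757834))
K [371.6483   0.     318.4231] cam [0.6193 0.0858 0.3824]
standing 0 None
standing 3.141592653589793 None
[319 220]
120 189
5.125
```

View pics/w1c.png

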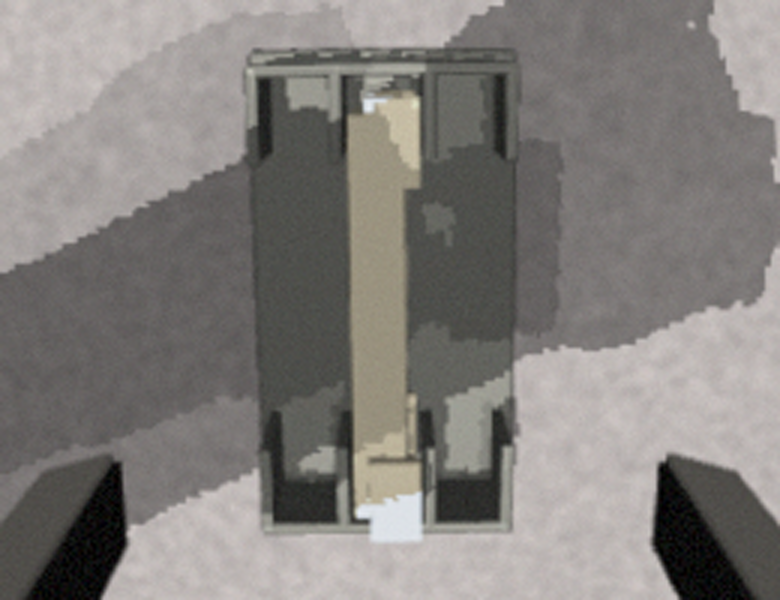

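The crop shows the white plate standing in the middle slot (crop cols 350–405). Its corners stick out to image right at both ends, which is world +x, so rack yaw ≈ -0.154 and the lips face +x.

Candidates, by scene pixel:
- White flat plate (400,325): this is plate_a.
- Plate in the rack (280,243): this is plate_b.
- Green look-alikes (421,255), (484,312) and (453,397): rejected.
- Carrier (263,173): white-grey with a dark centre.

```bash
cat > lay.py <<'E'
from h import *
from scipy.spatial.transform import Rotation as Ro
OV=.014; al=-.1535
Z=np.array([0,0,1.])
def Rplate(b,th):
    e=np.array([np.cos(b),np.sin(b),0]); px=-np.cos(th)*Z+np.sin(th)*e; pz=np.cos(th)*e+np.sin(th)*Z
    return np.c_[px,np.cross(pz,px),pz]
TP=np.array([-.03+OV-.097,0,.008])
def target(b,th,xy,clear,Rtp):
    R=Rplate(b,th); low=min((R@v)[2] for v in np.array([[.035,0,.005],[.03,0,0]]))
    piv=(R@[.03,0,0])
    o=np.array([xy[0]+.03*np.cos(b)-piv[0],xy[1]+.03*np.sin(b)-piv[1],clear-low])
    return o+R@TP, Ro.from_matrix(R@Rtp).as_euler("xyz")
E
python3 - <<'E'
from lay import *
p=cams.camera("wrist")
# slab centre from picture: mid-row edges at z=.073
def wray(uv,z):
    K=np.array(p["K"]);d=(np.array(uv)-K[:2,2])/[K[0,0],K[1,1]];t=np.hypot(*d);v=np.r_[d/t*np.sin(t),np.cos(t)]
    R=np.array(p["R"]);c=-R.T@p["t"];v=R.T@v;return c+v*(z-c[2])/v[2]
a,b=wray((189+349.5/3,120+200/3),.073),wray((189+405/3,120+290/3),.073)
l,rr_=wray((189+350/3,120+290/3),.073),b
print("left/right",l,rr_,(l+rr_)/2)
k=np.array([.6075,.0105,0])
pr=proj(p,np.array([[-.008,.06,.073],[-.008,-.06,.073],[.008,.06,.073],[.008,-.06,.073],[-.008,0,.073],[.008,0,.073]])@rz(al).T+k,True)
print("crop px",(pr-[189,120])*3)
Rt=Ro.from_euler("xyz",r.read_tool_rot()).as_matrix()
for b in (-.15,0,.15):
  for th in (.6,.66):
    for Rz2 in (np.eye(3),np.diag([-1,-1,1.])):
      Rtp=Rplate(al,0).T@Rt@Rz2
      for cl in (.003,.08):
        P,o=target(b,th,[.46,.02],cl,Rtp); print(b,th,Rz2[0,0],cl,P,solver.solve_ik(P,o))
E
```

```text
left/right [0.5985 0.0228 0.073 ] [0.6139 0.0203 0.073 ] [0.6062 0.0216 0.073 ]
crop px [[358.4161 116.0636]
 [362.4481 519.6599]
 [416.3815 115.8479]
 [415.3654 519.4688]
 [360.2175 326.7591]
 [416.1549 326.5543]]
-0.15 0.6 1.0 0.003 [0.4164 0.0266 0.1268] [ 0.7116  0.5251 -1.081   2.5162  1.9765  0.6957 -2.1791]
-0.15 0.6 1.0 0.08 [0.4164 0.0266 0.2038] [ 0.1307  0.0669 -0.406   2.4914  1.466   0.259  -1.8081]
-0.15 0.6 -1.0 0.003 [0.4164 0.0266 0.1268] [ 0.7116  0.5251 -1.081   2.5162  1.9765  0.6957  0.9625]
-0.15 0.6 -1.0 0.08 [0.4164 0.0266 0.2038] [ 0.0957  0.0652 -0.3705  2.4924  1.4648  0.2564  1.3335]
-0.15 0.66 1.0 0.003 [0.4092 0.0277 0.1218] None
-0.15 0.66 1.0 0.08 [0.4092 0.0277 0.1988] [ 0.1109  0.0741 -0.4143  2.5376  1.8216  0.3061 -2.1851]
-0.15 0.66 -1.0 0.003 [0.4092 0.0277 0.1218] None
-0.15 0.66 -1.0 0.08 [0.4092 0.0277 0.1988] [ 0.765   0.1536 -1.0873  2.5225  1.7769  0.3999  1.0488]
0 0.6 1.0 0.003 [0.4159 0.02   0.1268] [ 0.8015  0.5141 -1.0774  2.5273  2.1088  0.5748 -2.0955]
0 0.6 1.0 0.08 [0.4159 0.02   0.2038] [ 1.0134  0.164  -1.224   2.4847  1.5919  0.
[... 280 characters left out ...]
02   0.1988] [ 0.8551  0.1293 -1.0632  2.5351  2.0669  0.2449 -2.1753]
0 0.66 -1.0 0.003 [0.4086 0.02   0.1218] None
0 0.66 -1.0 0.08 [0.4086 0.02   0.1988] [ 0.8551  0.1293 -1.0632  2.5351  2.0669  0.2449  0.9663]
0.15 0.6 1.0 0.003 [0.4164 0.0134 0.1268] [ 0.8917  0.5137 -1.0731  2.5244  2.2373  0.4504 -2.0058]
0.15 0.6 1.0 0.08 [0.4164 0.0134 0.2038] None
0.15 0.6 -1.0 0.003 [0.4164 0.0134 0.1268] [ 0.8917  0.5137 -1.0731  2.5244  2.2373  0.4504  1.1358]
0.15 0.6 -1.0 0.08 [0.4164 0.0134 0.2038] None
0.15 0.66 1.0 0.003 [0.4092 0.0123 0.1218] None
0.15 0.66 1.0 0.08 [0.4092 0.0123 0.1988] None
0.15 0.66 -1.0 0.003 [0.4092 0.0123 0.1218] None
0.15 0.66 -1.0 0.08 [0.4092 0.0123 0.1988] None
```

```bash
python3 - <<'E'
from lay import *
lo=np.array([-2.81,-.39,-1.27,.06,-1.19,.19,-2.82]);hi=np.array([2.81,2.02,1.25,2.57,4.33,2,2.82])
Rt=Ro.from_euler("xyz",r.read_tool_rot()).as_matrix(); q0=r.read_q(); out=[]
for xy in ([.45,.03],[.48,.05],[.44,-.05]):
 for b in np.radians([-135,-90,-60,60,90,135,180]):
  for s in (1,-1):
   Rtp=Rplate(al,0).T@Rt@np.diag([s,s,1.])
   for th in (.62,.68):
    m=[];qs=[]
    for cl in (.003,.07):
     P,o=target(b,th,xy,cl,Rtp); q=solver.solve_ik(P,o)
     if q is None: break
     q=np.array(q); m.append(np.minimum(q-lo,hi-q).min()); qs.append(q)
    if len(m)==2: out.append((min(m),xy,np.degrees(b),s,th,np.abs(qs[0]-qs[1]).max(),np.abs(qs[1]-q0).max(),qs[0]))
for o in sorted(out,key=lambda o:-o[0])[:10]: print(*o)
E
```

```text
0.7376449490483807 [0.45, 0.03] 135.0 -1 0.62 0.11604907317028434 0.41311278443808386 [ 0.494   0.7024 -0.4945  1.8277 -0.1093  1.1463 -0.6916]
0.7232791672138015 [0.48, 0.05] 135.0 -1 0.62 0.1104472630907336 0.41151283066673194 [ 0.4504  0.7391 -0.502   1.7575 -0.1081  1.1663 -0.7353]
0.6913762153706988 [0.45, 0.03] 135.0 -1 0.68 0.11086976358111378 0.42893350338239633 [ 0.5018  0.7438 -0.4877  1.7896 -0.1263  1.1978 -0.6692]
0.6788843500258841 [0.44, -0.05] 135.0 -1 0.62 0.11529382505983277 0.36513799601016306 [ 0.5901  0.7028 -0.4449  1.805  -0.0675  1.2058 -0.5824]
0.6769161100850938 [0.48, 0.05] 135.0 -1 0.68 0.10555302537339273 0.42988746262438743 [ 0.4589  0.7796 -0.4963  1.7194 -0.1273  1.2175 -0.7121]
0.6287547278110241 [0.44, -0.05] 135.0 -1 0.68 0.11017715412379236 0.37817554210381255 [ 0.5936  0.7453 -0.4371  1.7633 -0.0818  1.2611 -0.5652]
0.5410840334999178 [0.44, -0.05] -135.0 -1 0.62 0.10168886927392284 0.5880618613192099 [ 0.2546  0.7108 -0.5859  1.859   0.6447  1.3591  0.0932]
0.5360232322045753 [0.44, -0.05] 90.0 -1 0.68 0.13239095977920556 0.7627678915093589 [ 0.8178  0.6148 -0.4362  2.034  -0.4775  0.8964 -0.7884]
0.5295175156712131 [0.48, 0.05] 90.0 -1 0.68 0.13949482312650585 0.8290978951258581 [ 0.675   0.6307 -0.5236  2.0405 -0.5341  0.7711 -0.9287]
0.5181890823509492 [0.48, 0.05] 90.0 -1 0.62 0.13950903116516955 0.7881520880668488 [ 0.6394  0.595  -0.5213  2.0518 -0.4945  0.7411 -0.9972]
```

```bash
python3 - <<'E'
from lay import *
o=[np.pi,0,al+np.pi/2-np.pi]; g=[.605,.011,.073-OV+.097]
r.move_to([g[0],g[1],.20],o)
r.move_straight(g,vel=.12); print(r.read_ft_force())
hand.grasp(effort=30); print("opening",r.read_opening(),r.read_ft_force())
r.move_straight([g[0],g[1],.26],vel=.12); print("opening",r.read_opening(),r.read_ft_force(),r.read_t())
Rt=Ro.from_euler("xyz",r.read_tool_rot()).as_matrix(); Rtp=Rplate(al,0).T@Rt
xy=[.43,.02]; b=np.radians(135); th=.62
P,o=target(b,th,xy,.07,Rtp); q=solver.solve_ik(P,o); print(P,q)
r.set_joints(q); print(r.read_opening(),r.read_q(),r.read_t())
for n in ("side",):
    p=cams.camera(n); cv2.imwrite("pics/lean.png",cv2.resize(p["color"][130:370,170:490,::-1],None,fx=2.4,fy=2.4))
E
```

```text
[ 0.102   0.2847 -0.0639]
opening 0.015847124340207505 [ 1.1656  0.1788 -1.0841]
opening 0.01580948707448501 [-0.2604  0.1538 -1.4325] 10.0167
[ 0.4629 -0.0129  0.1922] [-0.2214  0.5587  0.467   1.8817 -0.5515  1.3749 -0.2503]
0.015514968508790009 [-0.2217  0.5589  0.4672  1.8816 -0.5515  1.3747 -0.251 ] 12.2833
```

View pics/lean.png

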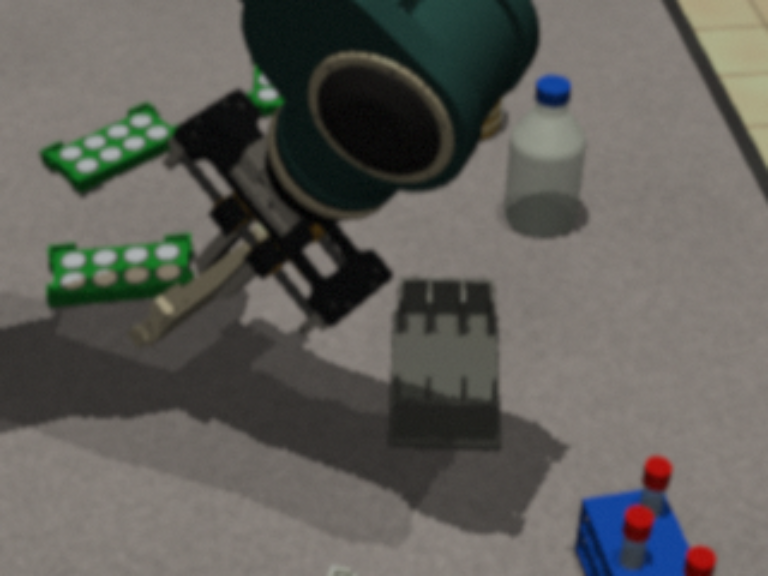

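The plate is held at crop (200,290), leaning as planned, with its lower edge toward the upper left. The rack is empty and the bystanders haven't moved. Next I lower it, release and withdraw along the tool axis.

```bash
python3 - <<'E'
from lay import *
P=np.array(r.read_position()); Rt=Ro.from_euler("xyz",r.read_tool_rot()).as_matrix()
r.move_straight(P-[0,0,.067],vel=.08); print(r.read_ft_force(),r.read_t())
hand.ungrasp(); r.dwell(.3); print(r.read_opening(),r.read_ft_force())
P=np.array(r.read_position()); r.move_straight(P-Rt[:,2]*.10,vel=.12)
x0=[.43,.02,np.radians(135)]
P=[.40,.02,.32]; 
r.move_to(P,pick(P,0.)); print(r.read_t(),r.read_q())
p,m,f=wlook("b","plate_b",[.43,.02,.01],"pics/w2.png",PLATE,x0)
u=proj(p,[[.43,.02,.01]],True)[0].astype(int); a,b=max(0,u[1]-120),max(0,u[0]-160)
cv2.imwrite("pics/w2c.png",cv2.resize(p["color"][a:a+240,b:b+320,::-1],None,fx=2,fy=2))
A,B=cams.camera("scene"),cams.camera("side")
o=[]
for p in (A,B):
    uv=proj(p,[[*(f[0][:2] if f else x0[:2]),.01]])[0]; s=sil(p,"plate_b",uv); print(uv,s is not None)
    if s is not None: print(fit(PLATE,[(p,s,False)],f[0] if f else x0))
E
```

```text
[ 0.6716 -0.1889 -1.6777] 13.325
0.09410843521985912 [-0.6318 -0.3566 -1.6952]
16.875 [-0.5795 -0.0303  0.4483  2.1202  0.0149  1.0502 -0.1407]
b expected [347.5064 210.6929] [349.6452 211.6015]
   wrist fit (array([0.4323, 0.0188, 2.3479]), np.float64(0.9869576103367956))
[347.2299 228.9206] True
(array([0.4314, 0.0188, 2.3598]), np.float64(0.9770805142083897))
[266.0858 288.3134] True
(array([0.4356, 0.0202, 2.3599]), np.float64(0.9819125414568235))
```

View pics/w2c.png

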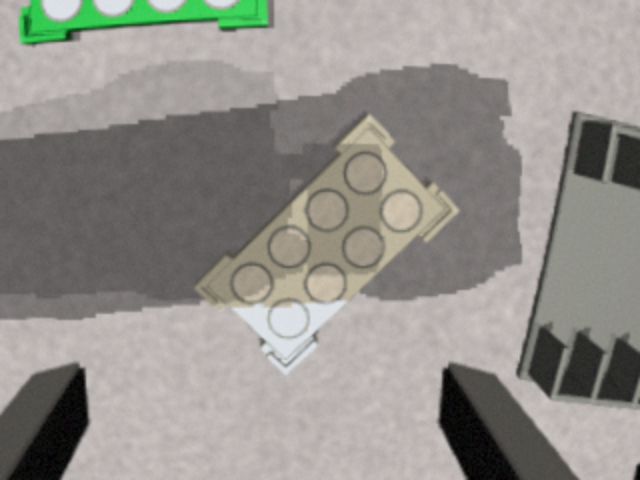

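plate_b lies flat with its lips and wells up (crop centre ~(325,235)) and the gripper is clear of it. I'll regrip it by its long sides and carry it to the carrier.

```bash
cat >> h.py <<'E'
def takeit(b,bottom=0.):
    P=[b[0],b[1],.16]; o=pick(P,b[2]); r.move_to(P,o)
    r.move_straight([b[0],b[1],bottom+.100],vel=.1); hand.grasp(effort=30); print("grip",r.read_opening(),r.read_ft_force())
    r.move_straight([b[0],b[1],bottom+.18],vel=.15); print("lifted",r.read_opening(),r.read_ft_force())
    return o
def over(o,b,c,z):
    d=(c[2]-b[2]+np.pi/2)%np.pi-np.pi/2
    o=[o[0],o[1],(o[2]+d+np.pi)%(2*np.pi)-np.pi]; P=[c[0],c[1],z+.100]
    r.move_to([c[0],c[1],z+.15],o); r.move_straight(P,vel=.12); return o
E
python3 - <<'E'
from h import *
b=[.4328,.0192,2.354]; c=[.5064,-.2592,-.333]
o=takeit(b); o=over(o,b,c,.035); print(r.read_t(),r.read_position(),r.read_tool_rot(),r.read_opening())
for n in ("scene","side"):
    p=cams.camera(n); uv=proj(p,[[c[0],c[1],.045]])[0]; s=sil(p,"plate_b",uv)
    if s is not None: print(n,fit(PLATE,[(p,s,False)],c,.035),s.sum())
    u=uv.astype(int); cv2.imwrite(f"pics/h_{n}.png",cv2.resize(p["color"][u[1]-50:u[1]+50,u[0]-64:u[0]+64,::-1],None,fx=4,fy=4,interpolation=cv2.INTER_CUBIC))
cv2.imwrite("pics/h.png",np.vstack([cv2.resize(cv2.imread(f"pics/h_{n}.png"),(384,300)) for n in ("scene","side")]))
E
```

```text
grip 0.06017766784868986 [-0.6232 -0.0623  4.5935]
lifted 0.05995888750805026 [ 0.0646 -0.0407 -1.7145]
21.6 [ 0.5066 -0.2589  0.1353] [3.1416 0.     1.2383] 0.05959206314680629
scene (array([ 0.5017, -0.2584, -0.3772]), np.float64(0.9506598437920819)) 979
side (array([ 0.5051, -0.2591, -0.2599]), np.float64(0.79619290291153)) 2454
```

View pics/h.png

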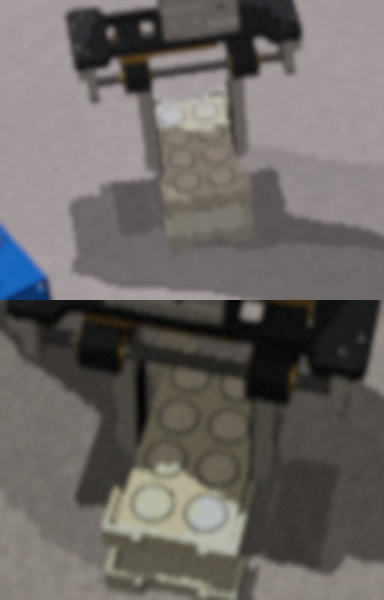

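The plate is held level about 23 mm above the carrier seat. Its near corners line up with the carrier's in both crops. I'll lower it in steps and watch the force.

```bash
cat >> h.py <<'E'
def lower(z0,z1,xy,lim=5.,step=.002):
    """lower plate underside from z0 to z1 in steps; stop on contact"""
    f0=np.array(r.read_ft_force()); z=z0
    while z>z1+1e-6:
        z=max(z1,z-step); r.move_straight([xy[0],xy[1],z+.100],vel=.04); f=np.array(r.read_ft_force())-f0
        print("%.4f"%z,f)
        if np.abs(f).max()>lim: break
    return z
E
python3 - <<'E'
from h import *
c=[.5064,-.2592,-.333]
r.move_straight([c[0],c[1],.020+.100],vel=.05)
print(lower(.020,.0125,c), r.read_position(),r.read_wrist_torque(),r.read_t())
E
```

```text
0.0180 [ 0.3976 -0.6931  0.2341]
0.0160 [ 1.495  -0.8276  0.0982]
0.0140 [ 1.2132 -0.4296 -0.1218]
0.0125 [ 0.8837 -1.3468  0.2445]
0.0125 [ 0.5064 -0.2592  0.1124] [-0.0589 -0.0246  0.0068] 23.25
```

```bash
python3 - <<'E'
from h import *
c=[.5064,-.2592,-.333]
hand.ungrasp(); r.move_straight([c[0],c[1],.30],vel=.2)
_,_,fb=wlook("b on carrier","plate_b",[c[0],c[1],.02],"pics/w3.png",PLATE,c,.012)
a=[.4892,.2965,.377]; P=[a[0],a[1],.30]; r.move_to(P,pick(P,a[2]))
_,_,fa=wlook("a","plate_a",[a[0],a[1],.01],"pics/w4.png",PLATE,a)
for n in ("scene","side"):
    p=cams.camera(n)
    for nm,q,z in (("b",c,.012),("a",a,0)):
        s=sil(p,"plate_a",proj(p,[[q[0],q[1],z+.01]])[0])
        print(n,nm,None if s is None else fit(PLATE,[(p,s,False)],q,z))
w=cv2.imread("pics/w3.png");cv2.imwrite("pics/w3c.png",cv2.resize(w[110:310,200:440],None,fx=2.5,fy=2.5))
print(r.read_t())
E
```

```text
b on carrier expected [320.3899 216.5042] [319.1976 215.3695]
   wrist fit (array([ 0.5052, -0.2593, -0.331 ]), np.float64(0.9893594920601945))
a expected [319.0616 213.5849] [317.326  211.5749]
   wrist fit (array([0.4875, 0.2962, 0.3813]), np.float64(0.9753977445060248))
scene b (array([ 0.5037, -0.2605, -0.3364]), np.float64(0.9671159029649595))
scene a (array([0.4876, 0.2963, 0.3629]), np.float64(0.9336674450945921))
side b (array([ 0.5082, -0.2587, -0.3336]), np.float64(0.9577782257325588))
side a (array([0.4907, 0.2975, 0.3593]), np.float64(0.9569047168024247))
27.55
```

View pics/w3c.png

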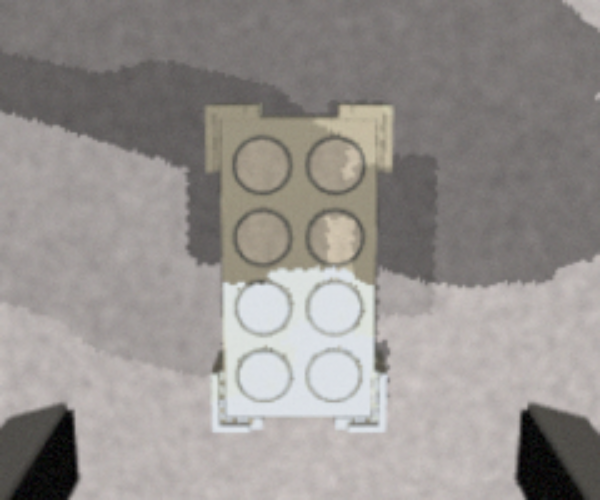

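plate_b sits squarely in the carrier corners. Only its wells and outline show, and the fit agrees with the commanded pose to about 1 mm. Now plate_a.

```bash
python3 - <<'E'
from h import *
a=[.4889,.2966,.374]; c=[.5064,-.2592,-.333]
o=takeit(a); o=over(o,a,c,.038); print(r.read_t(),r.read_opening())
z=lower(.038,.0285,c); print(z,r.read_position(),r.read_t())
if z<.0286:
    hand.ungrasp(); r.move_straight([c[0],c[1],.30],vel=.2)
    wlook("a on b","plate_a",[c[0],c[1],.035],"pics/w5.png",PLATE,c,.028)
    w=cv2.imread("pics/w5.png");cv2.imwrite("pics/w5c.png",cv2.resize(w[110:310,200:440],None,fx=2.5,fy=2.5))
    r.move_to([.40,.0,.35],pick([.40,0,.35],0.))
    p=cams.camera("side");u=proj(p,[[c[0],c[1],.03]])[0].astype(int)
    cv2.imwrite("pics/s5.png",cv2.resize(p["color"][u[1]-60:u[1]+60,u[0]-70:u[0]+70,::-1],None,fx=5,fy=5))
    for n in ("scene","side"):
        p=cams.camera(n); s=sil(p,"plate_a",proj(p,[[c[0],c[1],.03]])[0])
        if s is not None:
            M=np.vstack([PLATE,PLATE-[0,0,.016],CARR-[0,0,.028]]); print(n,fit(M,[(p,s,False)],c,.028),fit(PLATE,[(p,s,False)],c,.028))
    print(r.read_t())
E
```

```text
grip 0.05995199210564834 [-0.8376  0.1097  3.0321]
lifted 0.059546756484672836 [-0.1783  0.2669 -2.4558]
32.7917 0.05969865202912218
0.0360 [-0.8699  0.956  -0.9022]
0.0340 [-0.8545 -0.4894 -0.6499]
0.0320 [-0.771   0.3261 -1.6492]
0.0300 [-0.6246  0.755  -1.1724]
0.0285 [-1.5922  0.295  -1.5051]
0.0285 [ 0.5064 -0.2592  0.1284] 34.0417
a on b expected [320.4153 219.8235] [319.2667 218.1905]
   wrist fit (array([ 0.5052, -0.2586, -0.3283]), np.float64(0.9902342819009485))
scene (array([ 0.4935, -0.2872, -0.3283]), np.float64(0.8393833913475882)) (array([ 0.5042, -0.2601, -0.327 ]), np.float64(0.9662068965517241))
side (array([ 0.5115, -0.2438, -0.3205]), np.float64(0.9024926443849384)) (array([ 0.5085, -0.2587, -0.3294]), np.float64(0.9637005110298797))
37.2083
```

View pics/s5.png

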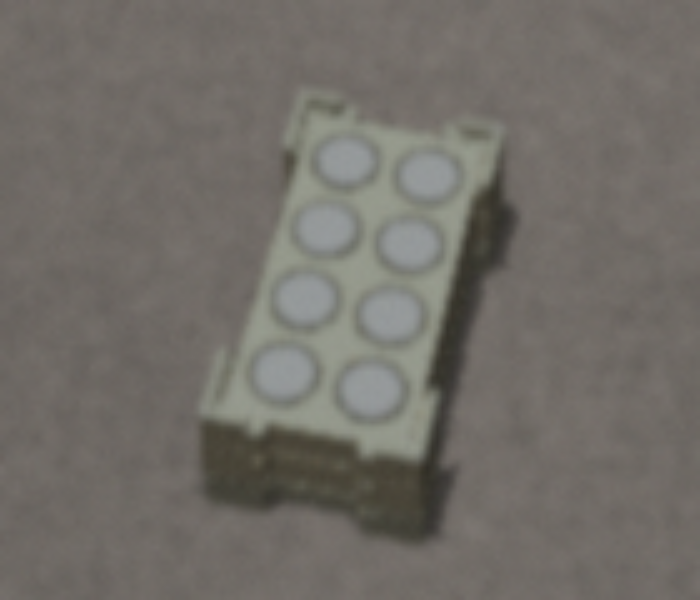

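View pics/w5c.png

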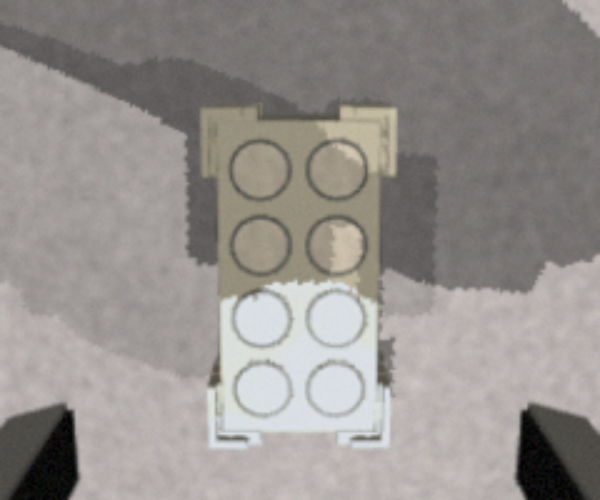

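Both pictures show a tight, level, square stack (side crop (200–505, 95–540)) with no gaps and the gripper well away. Handing in.

```bash
python3 -c "
from bench import sign_off,r
print(r.read_position(),r.read_t()); sign_off()"
```

```text
[ 0.40023927 -0.00060545  0.34982765] 37.2083
the job is handed in; nothing more can be done
```

Both white plates are stacked on the carrier, plate_b below and plate_a on top. I handed the job in at about 37 s; it reports no verdict.

- **plate_b:** I took it from the rack by its top edge, leaned it over and let it topple flat onto the bench. The wrist picture showed it flat and lips up, with the gripper clear. I then regripped it by its long sides and set it on the carrier.
- **plate_a:** I set it on top of plate_b in the same way.

**Lowering:** neither plate met an upward force on the way down. Both were released about 0.5 mm above full seat.

**Last checks:** the final wrist and side pictures show a level, square stack with no visible gaps.
- **Top plate:** the wrist and side fits put it within about 0.6 mm and 0.003 rad of plate_b. The scene fit gives 0.6 mm and 0.01 rad.
- **Camera offsets:** the scene and side cameras disagree by about 4 mm in x in absolute position. They did so in every measurement, so I compared positions only within one camera.

**Checks that gave nothing useful:** the fit of plate_b while it was held over the carrier was spoiled by the gripper hiding part of it. A combined outline fit of the whole pile was also meaningless, because the finder outlines only the top plate. I ignored both.

I did not re-measure the bystanders at the end. The arm kept clear of them throughout, and no contact with them was seen.

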